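# Tip rinsed sample tubes out of the dip basket

### The arm

A 7-joint arm with a two-finger parallel gripper is mounted at the origin on a cart in front of the work surface, level with it; the furniture and walls round the work are solid. World frame = base frame: x ahead of the robot, y to its left, z up, the work surface at z = 0. Lengths are in m, angles in rad, forces in N, time in s.
With the tool pointing down it reaches from about 0.4 to 0.85 m from the base axis. Payload 10.4 kg.
Tool frame: the origin (TCP) lies on the centre line of the jaws, within the pads' length; the fingertips stand r.finger_overhang ahead of it and the grasp point (between the pads) lies 5 mm behind it (r.finger_overhang is the distance from the TCP to the fingertips, in m); z points along the fingers, y is the line along which they close (so a half turn about z gives the same grasp; the last joint's range is limited). The gripper opens to 87 mm and grips with 3 to 60 N. Pads are 19 mm wide; open, the fingers measure 117 mm over their backs; the gripper's body (75 mm by 190 mm) begins 51 mm behind the grasp point.
Start: joints at [1.221, 0.332, -0.065, 1.46, 0.022, 1.35, -0.088], TCP at [0.201, -0.592, 0.237] pointing down, gripper open.
Joint ranges: [-2.6, 2.6], [-0.5, 2.12], [-1.47, 1.34], [0.16, 2.42], [-1.27, 4.41], [0.06, 2.06], [-2.6, 2.6]. Speed limits (rad/s): [2.22, 2.22, 2.79, 2.79, 3.14, 3.14, 3.14].

### API

Orientations are given as a unit quaternion [x, y, z, w].
In Python, from bench import read_state, viewer, r gives the robot as it stands.
- The arm moves only by the tool carry_out, never from a script. Its argument "moves" is a list of rows, each a list of 6 numbers: the shift along the tool's x, y, z in units of 40 mm (1.0 is 40 mm), then the turn, a rotation vector about the tool's x, y, z in units of 8 degrees (1.0 is 8 degrees). A call has 1 to 20 rows; each row shifts and turns the commanded pose from where the row before left it, along the tool's axes as they then stand; what a row does not reach is not made up. A row lasts 1/8 s, in which the tool goes at most 62.5 mm and 10.7 degrees, less where a joint would pass 70% of its speed; a pose out of reach is approached as far as the arm can. A call is refused whole if a number of a shift passes 1 or a number of a turn 1, either way. A call with a gripper value outside its range is refused whole. "fingers" is the finger opening in mm, from 0 to 87, set as the call begins (left out, the last holds). The fingers move at their own pace and stop on an object; "force" is the grip in N (left out, the last holds). Time passes only in rows, so rows that do not move let the fingers close. It gives the time, the measured TCP pose, the force, the opening and the grip force at its end, in the units of the state.
- read_state(): the state, without advancing time (a new reading comes with each control period).
- viewer.camera(name): name is "scene" or "top"; returns a dict with "pixels" (384x512x3 uint8, red, green, blue), "range_z" (384x512 float32, m along the optical axis (not along the pixel's ray), 0 where there is no reading), "fx", "fy", "cx", "cy" (pixels), "k1" (the pictures are not rectified: a ray, as slopes to the right and down, at radius r is drawn at 1 + k1 r^2 times it, then the intrinsics apply), "xyz" and "orientation" of the camera in the world. Camera axes: x right, y down, z forward; pixel columns grow to the right and rows downward; lengths in m; the calibration is good to about 2 mm. A picture is of the moment at which its call begins.
- r.close_job(): hands the job in; it is judged then, once.
The state is a dict: "time": time; "joint_positions": joint angles; "joint_vel": joint speeds; "joint_torque": joint torques, N m; "ee_pos": TCP position; "eef_rot": TCP orientation; "ft_force": force on the tool from outside, world axes, zero at the start; "torque": the same for the moment, N m; "width": finger opening in m; "grip_force": force on a finger pad.
Only numpy, scipy, OpenCV 4.12 (cv2) and the standard library are available. Lean on these libraries where they do the work, as an engineer would, in place of code of your own. Each camera call takes 0.05 s, during which the arm holds its last target. There are 200 camera calls.

### The job

The sealed sample tubes in the wire dip basket have been disinfected and rinsed: lift the basket by its blue handle, hold its spout low over the steel tray (within a hand's breadth, it is glass) and tip it until all four tubes have rolled out through the spout and lie in the tray. Then put the empty basket back upright in its white drip tray the way it stood, and let go. Tip it only towards the spout, do not touch the tubes with the gripper, and leave the steel tray and the other things where they are.

Things in the scene. Friction and masses are not known exactly. Their poses are not given: they have to be found in the camera images.
- basket: Loose stainless wire-mesh dip basket, 172 mm long with its spout, 128 mm wide over the handle straps, 0.28 kg. Origin on its underside (the feet), below the middle of the mesh box; x points the way the spout points, z up. Mesh box from x = -80 to +75, y = -60 to +60 mm, floor surface at z = 8.5, walls up to z = 56 mm. Centre of mass with the tubes near x = -16, z = 47 mm.
- ramp_foot (a point): Foot of the basket's sheet-metal ramp, at x = 20, y = 0, z = 8.5 mm in the basket's frame (same axes). From here the ramp rises at 24 degrees to z = 33 mm at x = 75 mm, then a level lip; its cheeks narrow from 114 to 101 mm. So the tubes stay in until it is tipped over 24 degrees spout down; they roll out at 50 to 60 degrees, and a tube that hangs back comes when the basket is rocked.
- grip (a point): Middle of the basket's blue handle grip: x = -20, y = 0, z = 134 mm in the basket's frame (same axes). A flat bar 92 mm long along y, 12 mm thick, 22 mm tall, on two straps at y = -62 and +62 mm. Bar and straps lean back, away from the spout, by 20 degrees: the tall axis is (-0.342, 0, 0.940). Grip across the 12 mm, fingers pointing down along that tall axis.
- spout_lip (a point): Middle of the spout's lip edge, over which the tubes leave: x = 92, y = 0, z = 33 mm in the basket's frame (axes as the basket); the lip is 103 mm wide.
- drip_tray: Fixed white plastic drip tray, outside 146 x 142 x 12 mm, inside 140 x 136 mm, floor 3 mm thick. Origin at the centre of its underside; the basket stands in it with its x along this tray's x, the spout reaching out over the rim.
- basket_seat (a point): Point on the drip tray's floor where the basket's origin stands at the start and must return (20 mm along the drip tray's x from its centre; axes as the drip tray). There is about 8 mm of play either side of the basket, 10 mm behind it.
- tray: Loose pressed-steel tray with a blue ribbed mat in it, 250 (x) x 180 (y) x 34 mm outside, walls 3 mm thick, rolled rim up to 37 mm, 0.9 kg. Origin at the centre of its underside on the worktop; x along its length.
- tray_mat (a point): Centre of the mat's surface in the steel tray, 6 mm above the worktop; axes as the tray.
- tube_purple_1_mid (a point): Middle of a loose stoppered glass sample tube with a purple cap, 91 mm long, 16 mm thick, 12 g, lying across the basket. The point lies on its axis at mid-length, y along the tube (the axes turn with it). Not to be touched by the gripper; the capped tubes on the roller mixer are other tubes.
- tube_red_1_mid (a point): Middle of a loose stoppered glass sample tube with a red cap, 91 mm long, 16 mm thick, 12 g, lying across the basket. The point lies on its axis at mid-length, y along the tube (the axes turn with it). Not to be touched by the gripper; the capped tubes on the roller mixer are other tubes.
- tube_green_1_mid (a point): Middle of a loose stoppered glass sample tube with a green cap, 91 mm long, 16 mm thick, 12 g, lying across the basket. The point lies on its axis at mid-length, y along the tube (the axes turn with it). Not to be touched by the gripper; the capped tubes on the roller mixer are other tubes.
- tube_purple_2_mid (a point): Middle of a loose stoppered glass sample tube with a purple cap, 91 mm long, 16 mm thick, 12 g, lying across the basket. The point lies on its axis at mid-length, y along the tube (the axes turn with it). Not to be touched by the gripper; the capped tubes on the roller mixer are other tubes.
- desk_reader: Fixed obstacle: white desk reader with a screen, in its own frame 186 mm deep (x), 148 mm wide (y), 185 mm tall; origin at the centre of its underside. It does not move between runs. It stands behind the gap between the drip tray and the steel tray: carry the basket past it on the robot's side, handle at about x = 0.44 m.
- roller_mixer: Fixed obstacle: black roller mixer with two other tubes on it, about 333 mm deep (x), 460 mm wide (y, with its end pieces), 88 mm tall; origin at the middle of its underside, right of the drip tray and farther back. It does not move between runs.
- timer: Bystander: white kitchen-type timer with a red knob, 62 x 62 x 35 mm, between the two trays. Origin at the centre of its underside.
- spray_bottle: Bystander: spray bottle, 58 x 124 x 240 mm, behind the drip tray. Origin at the centre of its underside.
- green_cap_bottle: Bystander: white reagent bottle with a green cap, 52 mm across, 121 mm tall, beyond the desk reader. Origin at the centre of its underside.

How it is judged:
On the way, in this order (a step that is already met when the one before it is completed fails the run):
1. the basket is lifted clear of its drip tray with all four tubes still in it (z of basket in the frame of basket_seat above 0.03 m and x of tube_purple_1_mid in the frame of basket between -0.085 and 0.06 m and z of tube_purple_1_mid in the frame of basket between 0 and 0.05 m and y of tube_purple_1_mid in the frame of basket between -0.06 and 0.06 m and x of tube_red_1_mid in the frame of basket between -0.085 and 0.06 m and z of tube_red_1_mid in the frame of basket between 0 and 0.05 m and y of tube_red_1_mid in the frame of basket between -0.06 and 0.06 m and x of tube_green_1_mid in the frame of basket between -0.085 and 0.06 m and z of tube_green_1_mid in the frame of basket between 0 and 0.05 m and y of tube_green_1_mid in the frame of basket between -0.06 and 0.06 m and x of tube_purple_2_mid in the frame of basket between -0.085 and 0.06 m and z of tube_purple_2_mid in the frame of basket between 0 and 0.05 m and y of tube_purple_2_mid in the frame of basket between -0.06 and 0.06 m), for 0.1 s.
2. the spout's lip is over the steel tray, low, and the basket is tipped spout down by 17 degrees or more (angle between basket's own x axis and vertical above 1.8708 rad and x of spout_lip in the frame of tray_mat between -0.12 and 0.12 m and y of spout_lip in the frame of tray_mat between -0.085 and 0.085 m and z of spout_lip in the frame of tray_mat below 0.13 m), for 0.1 s.
3. all four tubes lie in the steel tray (x of tube_purple_1_mid in the frame of tray between -0.118 and 0.118 m and y of tube_purple_1_mid in the frame of tray between -0.083 and 0.083 m and z of tube_purple_1_mid in the frame of tray between 0 and 0.034 m and x of tube_red_1_mid in the frame of tray between -0.118 and 0.118 m and y of tube_red_1_mid in the frame of tray between -0.083 and 0.083 m and z of tube_red_1_mid in the frame of tray between 0 and 0.034 m and x of tube_green_1_mid in the frame of tray between -0.118 and 0.118 m and y of tube_green_1_mid in the frame of tray between -0.083 and 0.083 m and z of tube_green_1_mid in the frame of tray between 0 and 0.034 m and x of tube_purple_2_mid in the frame of tray between -0.118 and 0.118 m and y of tube_purple_2_mid in the frame of tray between -0.083 and 0.083 m and z of tube_purple_2_mid in the frame of tray between 0 and 0.034 m), for 0.2 s.
At the end, for the whole second after the job is handed in: All four tubes lie still inside the steel tray (their middles no higher than its 34 mm rim); the basket stands still in the drip tray, within 22 mm of its seat and 6 mm of its floor, upright within 3.4 degrees, lined up within 14 degrees (all of step 3 and linear speed of each of tube_purple_1, tube_red_1, tube_green_1, tube_purple_2 below 0.03 m/s and horizontal distance between basket and basket_seat below 0.022 m and z of basket in the frame of basket_seat below 0.006 m and angle between basket's own z axis and vertical below 0.06 rad and angle between the x axis of basket and the x axis of drip_tray, either way round below 0.25 rad and linear speed of basket below 0.02 m/s); the robot touches nothing.
It fails at once if the basket is tipped sideways, or backwards away from the spout, by more than 35 degrees (angle between basket's own y axis and vertical below 0.960796 rad or angle between basket's own y axis and vertical above 2.1808 rad or angle between basket's own x axis and vertical below 0.960796 rad).
It fails at once if the basket is tipped more than 29 degrees while its lip is more than 130 mm above the steel tray's mat (angle between basket's own x axis and vertical above 2.0708 rad and z of spout_lip in the frame of tray_mat above 0.13 m).
It fails at once if the gripper touches a tube (contact force between the fingers and tube_purple_1 above 0.5 N or contact force between the fingers and tube_red_1 above 0.5 N or contact force between the fingers and tube_green_1 above 0.5 N or contact force between the fingers and tube_purple_2 above 0.5 N).
It fails at once if the steel tray is shifted by more than 50 mm (distance of tray from where it was at the start of the episode above 0.05 m).
It fails at once if the timer, spray bottle or green-capped bottle is moved by more than 30 mm or knocked over (distance of any of timer, spray_bottle, green_cap_bottle from where it was at the start of the episode above 0.03 m or angle between any of timer, spray_bottle, green_cap_bottle's own z axis and vertical above 0.4 rad).
It also fails if it takes over 64 s, if anything falls off the work surface, if the arm or the gripper's body presses on something with over 40 N, if the wrist force passes 120 N, or if a joint passes its speed limit or range.

## Working session

There is one attempt and no reset: what is moved stays moved. The work goes in short steps, Python scripts to look and compute and a tool call to move; the robot and the scene stay as the last step left them, time stands still between calls to the robot, and variables do not carry over. Pictures are saved under pics/ and viewed, at most 10 in all, crops included, and the job is handed in when it is done.

Besides the shell and the picture viewer there is one more tool, called after "Emit:" in YAML: its name, and indented under it one key for each argument. carry_out: Moves the arm, as the interface text tells. Its arguments: {"type":"object","properties":{"moves":{"type":"array","items":{"type":"array","items":{"type":"number"}}},"fingers":{"type":"number"},"force":{"type":"number"}},"required":["moves"]}

```bash
mkdir -p pics; cat > h.py <<'E'
import numpy as np, cv2
from bench import read_state, viewer, r
from scipy.spatial.transform import Rotation as R
def cam(n):
    c=viewer.camera(n); return c
def pts(c):
    h,w=c["range_z"].shape
    K=np.array([[c["fx"],0,c["cx"]],[0,c["fy"],c["cy"]],[0,0,1.]])
    u,v=np.meshgrid(np.arange(w),np.arange(h))
    p=cv2.undistortPoints(np.stack([u,v],-1).reshape(-1,1,2).astype(float),K,np.array([c["k1"],0,0,0.])).reshape(h,w,2)
    ray=np.dstack([p,np.ones((h,w))])
    Rm=R.from_quat(c["orientation"]).as_matrix()
    rw=ray@Rm.T
    P=np.array(c["xyz"])+rw*c["range_z"][...,None]
    P[c["range_z"]==0]=np.nan
    return P,rw
E
python3 - <<'E'
from h import *
s=read_state(); print(s, r.finger_overhang)
a=[]
for n in("scene","top"):
    c=cam(n); np.savez(n+"0.npz",**c); print(n,c["xyz"],c["orientation"],c["fx"],c["k1"])
    cv2.imwrite(f"pics/{n}0.png",cv2.resize(c["pixels"][...,::-1],(768,576)))
E
```

```text
{'time': 0.0, 'joint_positions': array([ 1.22139737,  0.33288369, -0.06469201,  1.46097576,  0.02157816,
        1.34986473, -0.08850342]), 'joint_vel': array([ 0.00046091,  0.00182026, -0.00022916,  0.00091707,  0.00100548,
       -0.00022945, -0.00065058]), 'joint_torque': array([-7.03319656e-04, -6.23255467e+01,  2.42198654e-02, -3.89899850e+01,
       -6.14009122e-02,  3.97601305e-02,  1.61142129e-04]), 'ee_pos': array([ 0.20051101, -0.59156957,  0.23573006]), 'eef_rot': array([ 9.86679242e-01,  1.62676233e-01, -1.40362034e-04, -7.04708956e-04]), 'ft_force': array([-0.07546037,  0.40160375,  0.70491099]), 'torque': array([-0.02358079,  0.00644047,  0.01401965]), 'grip_force': 0.0, 'width': 0.08700450555507604} 0.014
scene [ 0.17733653 -0.85670652  0.99085177] [ 0.89268959 -0.20837021  0.09528712 -0.38808184] 441.75371998707385 -0.12186079110325337
top [0.43730952 0.01658332 1.25876484] [-0.70455203  0.70656241 -0.05101778  0.04210907] 391.2991218538515 -0.11059848590145764
```

View pics/scene0.png

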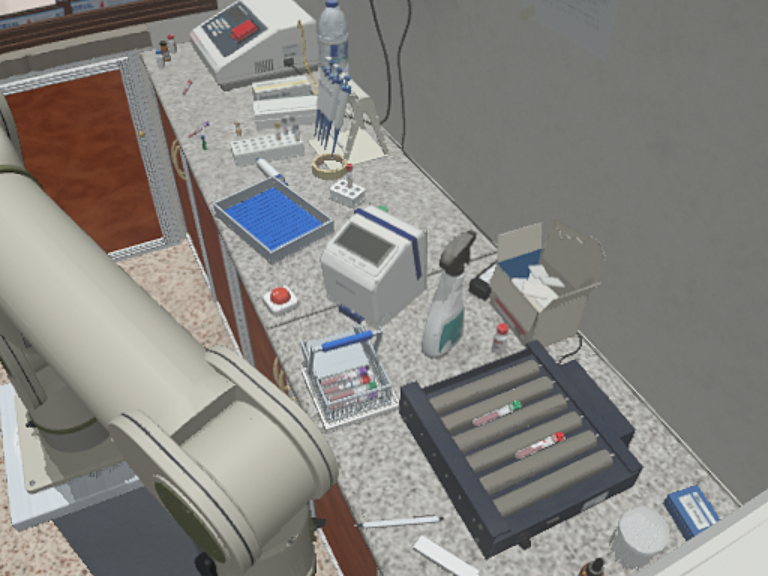

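View pics/top0.png

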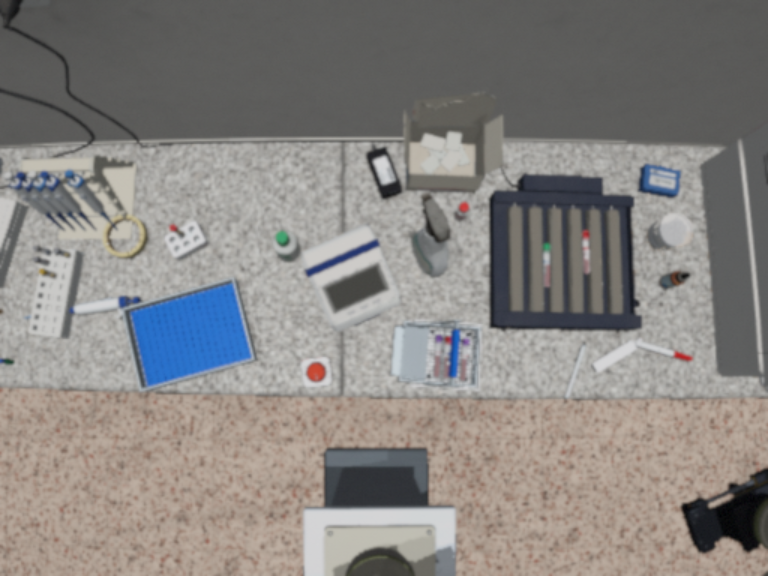

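The scene view shows the blue handle near (345,342) and the mat near (275,218). The top view shows the handle at (455,352), the basket at (435,355) with its spout pointing left (+y), the steel tray at (190,335), the timer at (316,372) and the reader at (350,278).

```bash
cat > m.py <<'E'
from h import *
def lines(name,box,lo,hi,c=None):
    c=c or dict(np.load(name+"0.npz")); P,rw=pts(c)
    hsv=cv2.cvtColor(c["pixels"],cv2.COLOR_RGB2HSV)
    m=cv2.inRange(hsv,lo,hi); k=np.zeros_like(m); x0,x1,y0,y1=box; k[y0:y1,x0:x1]=1; m=m*k
    n,l,st,ce=cv2.connectedComponentsWithStats(m); i=1+np.argmax(st[1:,4]); m=(l==i)
    return c,P,rw,m
def tri(c1,r1,c2,r2):
    a,b=np.array(c1["xyz"]),np.array(c2["xyz"])
    t=np.linalg.lstsq(np.stack([r1,-r2],1),b-a,rcond=None)[0]
    p,q=a+t[0]*r1,b+t[1]*r2; return (p+q)/2,np.linalg.norm(p-q)
E
python3 - <<'E'
from m import *
blue=((100,120,60),(125,255,255))
T=lines("top",(285,325,212,262),*blue); S=lines("scene",(200,260,215,240),*blue)
def ends(m):
    v,u=np.nonzero(m); q=np.stack([u,v],1).astype(float); c=q.mean(0); d=np.linalg.svd(q-c,full_matrices=False)[2][0]
    t=(q-c)@d; return c,c+d*t.min(),c+d*t.max()
def rayat(rw,p): return np.array([cv2.remap(rw[...,i].astype(np.float32),np.float32([[p[0]]]),np.float32([[p[1]]]),1)[0,0] for i in range(3)]).astype(float)
et,es=ends(T[3]),ends(S[3]); print(T[3].sum(),S[3].sum()); print(np.round(et,1).tolist(),np.round(es,1).tolist())
for i,j in((0,0),(1,1),(2,2),(1,2),(2,1)):
    print(i,j,tri(T[0],rayat(T[2],et[i]),S[0],rayat(S[2],es[j])))
for X in(T,S):
    Q=X[1][X[3]]; Q=Q[np.isfinite(Q).all(1)]; print("depth",np.median(Q,0),np.percentile(Q,[2,98],axis=0).round(4).tolist())
# mat
T=lines("top",(75,180,180,265),*blue); Q=T[1][T[3]]
def rect(Q):
    b=cv2.minAreaRect((Q[:,:2]*1000).astype(np.float32)); return b
print("mat",np.median(Q[:,2]),rect(Q))
S=lines("scene",(135,230,115,180),*blue); Q=S[1][S[3]]; print("mat s",np.median(Q[:,2]),rect(Q))
# heights around basket and tray in top, height slices
P=T[1]
def reg(x0,x1,y0,y1,z0,z1,n):
    k=(P[...,0]>x0)&(P[...,0]<x1)&(P[...,1]>y0)&(P[...,1]<y1)&(P[...,2]>z0)&(P[...,2]<z1)
    Q=P[k]; print(n,len(Q),np.median(Q,0).round(3),rect(Q), Q.min(0).round(3),Q.max(0).round(3))
reg(.32,.62,.25,.65,.025,.045,"trayrim")
reg(.3,.56,-.3,.03,.045,.2,"basket top")
reg(.3,.56,-.3,.03,.022,.2,"basket")
reg(.3,.56,-.3,.03,.006,.2,"driptray+basket")
reg(.3,.56,-.3,.03,.11,.2,"handle")
reg(.36,.45,.1,.2,.012,.06,"timer")
reg(.46,.8,-.06,.2,.1,.25,"reader")
c=T[0]; cv2.imwrite("pics/crop.png",cv2.resize(c["pixels"][200:270,245:335,::-1],None,fx=8,fy=8,interpolation=cv2.INTER_CUBIC))
E
```

```text
145 172
[[302.5, 235.1], [303.7, 219.9], [301.4, 250.1]] [[230.6, 226.8], [247.3, 221.9], [214.6, 231.5]]
0 0 (array([ 0.47065334, -0.1420135 ,  0.13765428]), np.float64(0.0015814459634187353))
1 1 (array([ 0.51536608, -0.1462701 ,  0.13891941]), np.float64(0.0008173086095188513))
2 2 (array([ 0.42762658, -0.13815306,  0.13675388]), np.float64(0.0024337864538014732))
1 2 (array([ 0.47266106, -0.13731462,  0.12907178]), np.float64(0.08796741792409277))
2 1 (array([ 0.46738522, -0.15127832,  0.16208669]), np.float64(0.0833223589321979))
depth [ 0.47152666 -0.14153073  0.14627421] [[0.4291, -0.149, 0.136], [0.5142, -0.134, 0.1515]]
depth [ 0.46825345 -0.14783525  0.14505503] [[0.4269, -0.1547, 0.0356], [0.5194, -0.046, 0.1493]]
mat nan ((nan, nan), (0.0, 0.0), 0.0)
mat s nan ((518.1919555664062, 421.90557861328125), (147.67849731445312, 205.46804809570312), 16.29520606994629)
trayrim 625 [0.545 0.487 0.035] ((517.4918823242188, 454.9631042480469), (216.37353515625, 352.4631042480469), 14.207584381103516) [0.397 0.259 0.025] [0.618 0.65  0.042]
basket top 906 [ 0.527 -0.145  0.088] ((482
[... 341 characters left out ...]
67 [ 0.485 -0.129  0.029] ((477.9004211425781, -135.26466369628906), (328.05084228515625, 163.1526641845703), 89.82221984863281) [ 0.396 -0.3    0.006] [0.56  0.029 0.158]
handle 347 [ 0.492 -0.137  0.144] ((486.48822021484375, -58.74908447265625), (197.5450897216797, 129.04930114746094), 79.31303405761719) [ 0.407 -0.154  0.11 ] [0.56  0.028 0.158]
timer 260 [0.429 0.13  0.022] ((426.20013427734375, 132.05279541015625), (60.825950622558594, 43.94380187988281), 89.94055938720703) [0.404 0.102 0.013] [0.448 0.162 0.04 ]
reader 3068 [0.613 0.056 0.178] ((639.6527709960938, 80.14234924316406), (231.968017578125, 173.20803833007812), 24.506481170654297) [ 0.513 -0.041  0.1  ] [0.716 0.199 0.193]
```

View pics/crop.png

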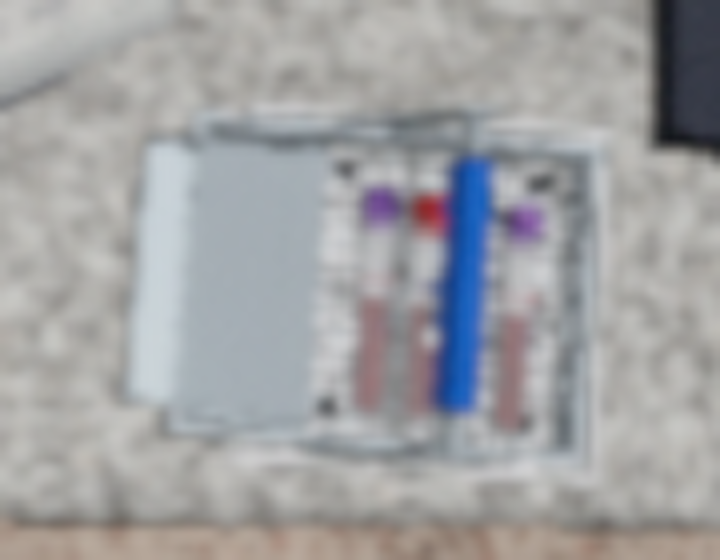

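The crop shows the blue bar from (478,160) to (455,408), with the ramp and lip at its left edge (~x 147). The fourth tube, the green one, is under the bar.

```bash
cat >> m.py <<'E'
def onplane(c,rw,u,v,z):
    r_=np.array([cv2.remap(rw[...,i].astype(np.float32),np.float32([[u]]),np.float32([[v]]),1)[0,0] for i in range(3)]).astype(float)
    o=np.array(c["xyz"]); return o+r_*(z-o[2])/r_[2]
def plan(pos,Rm,n=True):
    """shift/turn from the measured pose, in move units (shift in present tool axes)"""
    s=read_state(); R0=R.from_quat(s["eef_rot"])
    print("shift",(R0.inv().apply(np.array(pos)-s["ee_pos"])/.04).round(2),"turn",(np.degrees((R0.inv()*R.from_matrix(Rm)).as_rotvec())/8).round(2))
def toolR(yaw,tip,flip=1):
    """tool axes for basket yaw & spout-down tip (deg); flip=1 option B"""
    B=R.from_euler('z',yaw,degrees=True)*R.from_euler('y',tip,degrees=True)
    z=np.array([.342,0,-.940]); x=np.array([0,1.,0])*flip; y=np.cross(z,x)
    return B.as_matrix()@np.stack([x,y,z],1), B.as_matrix()
E
python3 - <<'E'
from m import *
blue=((100,120,60),(125,255,255))
for n,box in(("top",(75,180,180,265)),("scene",(135,230,115,180))):
    c,P,rw,m=lines(n,box,*blue)
    o=np.array(c["xyz"]); Q=(o+rw*((.006-o[2])/rw[...,2])[...,None])[m]
    print(n,"mat",cv2.minAreaRect((Q[:,:2]*1000).astype(np.float32)),"depth z",np.nanmedian(P[m][:,2]))
c=dict(np.load("top0.npz")); P,rw=pts(c)
# lip corners from crop, bar ends, drip tray corners
for nm,u,v,z in(("lipA",157,145,.036),("lipB",133,402,.036),("dripBR",585,468,.012),("dripTR",605,140,.012),("barA",478,160,.147),("barB",455,408,.147)):
    print(nm,onplane(c,rw,u/8+245-.44,v/8+200-.44,z).round(4))
for u in (130,160,200,240,280): print([round(float(x),4) for x in P[int(200+270/8),245+u//8]],end=" ")
p=np.array([.4707,-.142,.137]); yaw=84.7
Rt,B=toolR(yaw,0)
print("\norigin",p-B@[-.02,0,.134],"lip",p-B@[-.02,0,.134]+B@[.092,0,.033])
plan(p-Rt[:,2]*.10,Rt); print(p-Rt[:,2]*.10, p+Rt[:,2]*.005)
E
```

```text
top mat ((516.662353515625, 407.0274353027344), (167.23500061035156, 231.63156127929688), 15.586018562316895) depth z 0.005888770814752253
scene mat ((517.6890258789062, 420.4577331542969), (150.58236694335938, 206.3224639892578), 15.333001136779785) depth z 0.005655294243247733
lipA [ 0.5296 -0.0371  0.036 ]
lipB [ 0.4297 -0.0271  0.036 ]
dripBR [ 0.4023 -0.2072  0.012 ]
dripTR [ 0.5327 -0.2181  0.012 ]
barA [ 0.5154 -0.1469  0.147 ]
barB [ 0.4275 -0.1371  0.147 ]
[0.483, -0.0281, 0.0004] [0.4816, -0.0392, 0.0387] [0.4818, -0.0551, 0.0324] [0.4819, -0.0712, 0.0258] [0.4823, -0.0879, 0.0153] 
origin [ 0.47254741 -0.12208551  0.003     ] lip [ 0.48104551 -0.03047883  0.036     ]
shift [ 9.66 -7.7   0.13] turn [ -0.72   3.38 -19.24]
[ 0.46754093 -0.17605378  0.231     ] [ 0.47085795 -0.14029731  0.1323    ]
```

Emit:
carry_out:
  moves:
    - [0.8, -0.64, 0, 0, 0, 0]
    - [0.8, -0.64, 0, 0, 0, 0]
    - [0.8, -0.64, 0, 0, 0, 0]
    - [0.8, -0.64, 0, 0, 0, 0]
    - [0.8, -0.64, 0, 0, 0, 0]
    - [0.8, -0.64, 0, 0, 0, 0]
    - [0.8, -0.64, 0, 0, 0, 0]
    - [0.8, -0.64, 0, 0, 0, 0]
    - [0.8, -0.64, 0, 0, 0, 0]
    - [0.8, -0.64, 0, 0, 0, 0]
    - [0.8, -0.64, 0, 0, 0, 0]
    - [0.8, -0.64, 0, 0, 0, 0]
  fingers: 60

```text
time: 1.6
ee_pos: [0.4661, -0.1765, 0.2364]
eef_rot: [0.987, 0.163, -0.0, 0.0]
ft_force: [0.4, -0.0, 0.4]
width: 0.0603
grip_force: 0.0
```

Emit:
carry_out:
  moves:
    - [0, 0, 0, -0.036, 0.169, -0.96]
    - [0, 0, 0, -0.036, 0.169, -0.96]
    - [0, 0, 0, -0.036, 0.169, -0.96]
    - [0, 0, 0, -0.036, 0.169, -0.96]
    - [0, 0, 0, -0.036, 0.169, -0.96]
    - [0, 0, 0, -0.036, 0.169, -0.96]
    - [0, 0, 0, -0.036, 0.169, -0.96]
    - [0, 0, 0, -0.036, 0.169, -0.96]
    - [0, 0, 0, -0.036, 0.169, -0.96]
    - [0, 0, 0, -0.036, 0.169, -0.96]
    - [0, 0, 0, -0.036, 0.169, -0.96]
    - [0, 0, 0, -0.036, 0.169, -0.96]
    - [0, 0, 0, -0.036, 0.169, -0.96]
    - [0, 0, 0, -0.036, 0.169, -0.96]
    - [0, 0, 0, -0.036, 0.169, -0.96]
    - [0, 0, 0, -0.036, 0.169, -0.96]
    - [0, 0, 0, -0.036, 0.169, -0.96]
    - [0, 0, 0, -0.036, 0.169, -0.96]
    - [0, 0, 0, -0.036, 0.169, -0.96]
    - [0, 0, 0, -0.036, 0.169, -0.96]

```text
time: 4.1
ee_pos: [0.4655, -0.1778, 0.2362]
eef_rot: [0.046, 0.984, 0.173, 0.008]
ft_force: [0.0, 0.3, -0.4]
width: 0.0599
grip_force: 0.0
```

```bash
python3 - <<'E'
from m import *
p=np.array([.470,-.143,.137]); Rt,B=toolR(84.5,0)
plan(p-Rt[:,2]*.08,Rt); s=read_state(); print(s["joint_positions"].round(2),s["ee_pos"],s["time"])
c=dict(np.load("top0.npz")); P,_=pts(c)
for x in np.arange(.48,.64,.02):
    k=(abs(P[...,0]-x)<.01)&(P[...,1]>-.1)&(P[...,1]<.25)&(P[...,2]>.05); print(round(x,2),P[k][:,1].min().round(3),P[k][:,1].max().round(3),P[k][:,2].max().round(3)) if k.any() else None
E
```

```text
shift [-0.03 -0.02  0.63] turn [-0.   -0.01  0.02]
[ 0.89  0.19 -0.46  1.69 -0.25  1.4   1.97] [ 0.46546646 -0.17776098  0.2361949 ] 4.1
0.52 -0.051 0.094 0.156
0.54 -0.1 0.102 0.167
0.56 -0.038 0.113 0.177
0.58 -0.041 0.121 0.185
0.6 -0.032 0.129 0.191
0.62 -0.023 0.14 0.193
0.64 -0.015 0.149 0.191
```

Emit:
carry_out:
  moves:
    - [0, 0, 0.6, 0, 0, 0]
    - [0, 0, 0.6, 0, 0, 0]
    - [0, 0, 0.6, 0, 0, 0]
    - [0, 0, 0.5, 0, 0, 0]
    - [0, 0, 0.4, 0, 0, 0]
    - [0, 0, 0, 0, 0, 0]
    - [0, 0, 0, 0, 0, 0]

```text
time: 4.97
ee_pos: [0.4695, -0.1414, 0.1356]
eef_rot: [0.048, 0.984, 0.173, 0.008]
ft_force: [1.1, -0.2, 0.1]
width: 0.0597
grip_force: 0.0
```

```bash
python3 - <<'E'
from m import *
s=read_state(); print(s["ee_pos"],s["ft_force"])
a=[]
for n,b in(("scene",(170,330,180,300)),("top",(230,350,180,270))):
    c=cam(n); x0,x1,y0,y1=b; a.append(cv2.resize(c["pixels"][y0:y1,x0:x1,::-1],(400,300),interpolation=cv2.INTER_CUBIC))
cv2.imwrite("pics/g.png",np.hstack(a))
E
```

```text
[ 0.46953046 -0.1414287   0.13560947] [ 1.09526334 -0.21279303  0.11758268]
```

View pics/g.png

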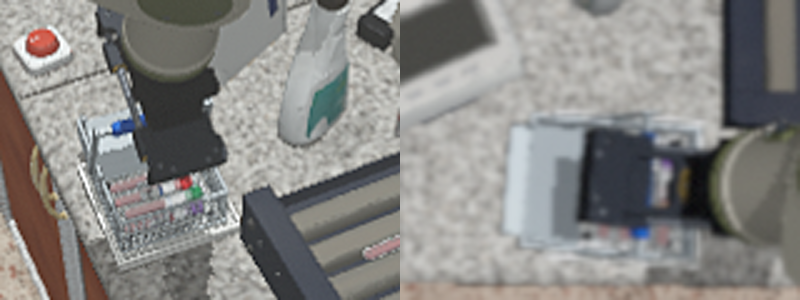

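The gripper straddles the bar: its blue ends show at (122,127) in the left half and (640,232) in the right half. Next I close the fingers and lift.

Emit:
carry_out:
  moves:
    - [0, 0, 0.07, 0, 0, 0]
    - [0, 0, 0, 0, 0, 0]
    - [0, 0, 0, 0, 0, 0]
    - [0, 0, 0, 0, 0, 0]
    - [0, 0, 0, 0, 0, 0]
    - [0, 0, 0, 0, 0, 0]
  fingers: 0
  force: 50

```text
time: 5.82
ee_pos: [0.4694, -0.14, 0.1325]
eef_rot: [0.048, 0.984, 0.173, 0.008]
ft_force: [-1.0, 0.4, 0.4]
width: 0.0115
grip_force: 50.0
```

```bash
python3 - <<'E'
from m import *
s=read_state(); print(s["ee_pos"],s["ft_force"],s["width"],s["grip_force"],s["joint_positions"].round(2)); np.savez("grasp.npz",p=s["ee_pos"],q=s["eef_rot"])
R0=R.from_quat(s["eef_rot"]); print("up in tool",R0.inv().apply([0,0,1]).round(3))
p=s["ee_pos"]+[0,0,.09]
for d in ([-.035,0,0],): print("up+back",(R0.inv().apply(np.array([-.035,0.,.09]))/.04).round(2))
E
```

```text
[ 0.46939288 -0.14003226  0.13249445] [-1.00136176  0.41223333  0.4123671 ] 0.011512674965860602 49.97904187068343 [ 0.85  0.26 -0.48  1.85 -0.23  1.17  1.95]
up in tool [ 0.001  0.341 -0.94 ]
up+back [ 0.87  0.69 -2.14]
```

Emit:
carry_out:
  moves:
    - [0, 0.06, -0.165, 0, 0, 0]
    - [0, 0.13, -0.35, 0, 0, 0]
    - [0, 0.13, -0.35, 0, 0, 0]
    - [0, 0.13, -0.35, 0, 0, 0]
    - [0, 0.13, -0.35, 0, 0, 0]
    - [0, 0.13, -0.35, 0, 0, 0]
    - [0, 0.13, -0.35, 0, 0, 0]
    - [0, 0, 0, 0, 0, 0]
    - [0.3, 0, 0, 0, 0, 0]
    - [0.3, 0, 0, 0, 0, 0]
    - [0.2, 0, 0, 0, 0, 0]
    - [0, 0, 0, 0, 0, 0]

```text
time: 7.32
ee_pos: [0.437, -0.1365, 0.229]
eef_rot: [0.048, 0.984, 0.173, 0.008]
ft_force: [-0.1, 0.3, -3.2]
width: 0.0116
grip_force: 50.0
```

```bash
cat >> m.py <<'E'
TC=np.array([.519,.401]); TY=105.5
g=np.load("grasp.npz"); 
def tcp(lip,yaw,tip):
    """TCP pose for basket lip at lip: basket-to-tool transform taken as at the grasp (basket yaw 84.5 level, grip at (.470,-.143,.137))"""
    B0=R.from_euler('z',84.5,degrees=True); o=np.array([.470,-.143,.137])-B0.apply([-.02,0,.134])
    rel=B0.inv().apply(g["p"]-o); Rr=B0.inv()*R.from_quat(g["q"])
    B=R.from_euler('z',yaw,degrees=True)*R.from_euler('y',tip,degrees=True)
    return np.array(lip)+B.apply(rel-[.092,0,.033]), (B*Rr).as_matrix()
def basket():
    B0=R.from_euler('z',84.5,degrees=True); o=np.array([.470,-.143,.137])-B0.apply([-.02,0,.134])
    rel=B0.inv().apply(g["p"]-o); Rr=B0.inv()*R.from_quat(g["q"])
    s=read_state(); B=R.from_quat(s["eef_rot"])*Rr.inv(); oo=s["ee_pos"]-B.apply(rel)
    lip=oo+B.apply([.092,0,.033]); u=np.array([np.cos(np.radians(TY)),np.sin(np.radians(TY))]); d=lip[:2]-TC
    print("t",s["time"],"origin",oo.round(3),"lip",lip.round(3),"lip in tray",(d@u).round(3),(d@[-u[1],u[0]]).round(3),"ypr",B.as_euler('ZYX',degrees=True).round(1),"ft",s["ft_force"].round(1),"q",s["joint_positions"].round(2))
E
python3 - <<'E'
from m import *
basket()
c=cam("scene"); a=cv2.resize(c["pixels"][100:300,130:330,::-1],(560,560),interpolation=cv2.INTER_CUBIC); cv2.imwrite("pics/l.png",a)
u=np.array([np.cos(np.radians(TY)),np.sin(np.radians(TY))])
for lx,z,yaw,tip in((-.05,.115,98,0),(-.05,.10,98,20),(-.05,.085,98,55)):
    lip=np.r_[TC+u*lx,z]; p,Rm=tcp(lip,yaw,tip); print(lip.round(3),p.round(3)); plan(p,Rm)
s=read_state(); R0=R.from_quat(s["eef_rot"]); print("world y/x in tool",R0.inv().apply([0,1,0]).round(3),R0.inv().apply([1,0,0]).round(3))
E
```

```text
t 7.325 origin [ 0.439 -0.12   0.1  ] lip [ 0.448 -0.028  0.132] lip in tray -0.395 0.183 ypr [84.5  0.   0. ] ft [-0.1  0.3 -3.2] q [ 0.89  0.09 -0.48  1.81 -0.29  1.37  1.97]
[0.532 0.353 0.115] [0.547 0.245 0.211]
shift [-1.79  9.01  3.74] turn [-0.    0.58 -1.59]
[0.532 0.353 0.1  ] [0.541 0.284 0.228]
shift [-1.56 10.06  3.68] turn [ 2.49  0.29 -1.67]
[0.532 0.353 0.085] [0.529 0.369 0.23 ]
shift [-1.05 12.04  4.35] turn [ 6.84 -0.24 -1.74]
world y/x in tool [0.098 0.936 0.339] [-0.995  0.092  0.033]
```

View pics/l.png

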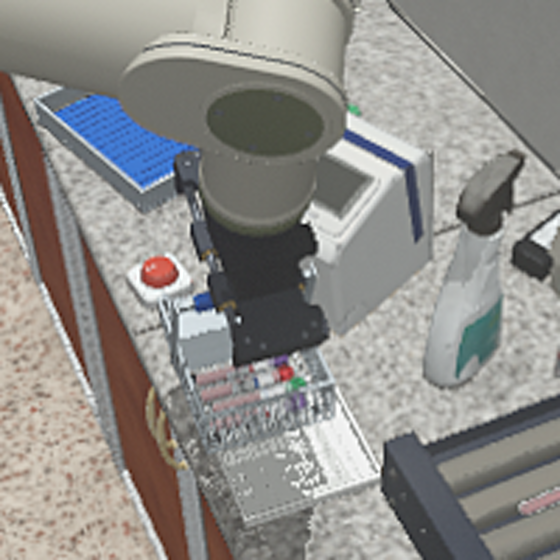

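The basket is lifted above the drip tray (corners near (240,515) and (380,465)) with all four tubes inside it near (250,375).

Emit:
carry_out:
  moves:
    - [0.1, 0.23, 0.085, 0, 0, 0]
    - [0.14, 0.47, 0.17, 0, 0, 0]
    - [0.1, 0.66, 0.24, 0, 0, 0]
    - [0.07, 0.66, 0.24, 0, 0, 0]
    - [0.07, 0.66, 0.24, 0, 0, 0]
    - [0.07, 0.66, 0.24, 0, 0, 0]
    - [0.07, 0.66, 0.24, 0, 0, 0]
    - [0.07, 0.66, 0.24, 0, 0, 0]
    - [0.07, 0.66, 0.24, 0, 0, 0]
    - [0.07, 0.66, 0.24, 0, 0, 0]
    - [0.07, 0.66, 0.24, 0, 0, 0]
    - [0.07, 0.66, 0.24, 0, 0, 0]
    - [0.07, 0.66, 0.24, 0, 0, 0]
    - [0.05, 0.47, 0.17, 0, 0, 0]
    - [0.03, 0.23, 0.085, 0, 0, 0]
    - [0, 0, 0, 0, 0, 0]
    - [0, 0, 0, 0, 0, 0]

```text
time: 9.5
ee_pos: [0.4287, 0.2343, 0.2287]
eef_rot: [0.048, 0.984, 0.173, 0.008]
ft_force: [-0.1, -0.6, -3.4]
width: 0.0116
grip_force: 50.0
```

```bash
python3 - <<'E'
from m import *
basket()
u=np.array([np.cos(np.radians(TY)),np.sin(np.radians(TY))])
for lx,z,yaw,tip in((-.03,.115,98,0),(-.04,.10,98,20),(-.04,.085,98,55)):
    lip=np.r_[TC+u*lx,z]; p,Rm=tcp(lip,yaw,tip); print(lip.round(3),p.round(3)); plan(p,Rm)
E
```

```text
t 9.5 origin [0.431 0.251 0.099] lip [0.44  0.343 0.132] lip in tray -0.035 0.092 ypr [84.5  0.   0. ] ft [-0.1 -0.6 -3.4] q [ 0.56 -0.04 -0.9   1.93 -0.39  1.11  1.28]
[0.527 0.372 0.115] [0.541 0.264 0.211]
shift [-2.73  0.81  0.75] turn [-0.    0.57 -1.59]
[0.53  0.362 0.1  ] [0.538 0.293 0.228]
shift [-2.59  1.63  0.61] turn [ 2.49  0.29 -1.68]
[0.53  0.362 0.085] [0.527 0.379 0.23 ]
shift [-2.08  3.61  1.28] turn [ 6.84 -0.24 -1.74]
```

```bash
python3 - <<'E'
from m import *
c,P,rw,m=lines("top",(178,205,148,178),(40,80,40),(85,255,255)); Q=P[m]; print("green cap",m.sum(),np.nanmedian(Q,0),np.nanmin(Q,0),np.nanmax(Q,0))
u=np.array([np.cos(np.radians(TY)),np.sin(np.radians(TY))])
for lx,z,yaw,tip in((-.025,.115,94,0),(-.04,.10,98,20)):
    lip=np.r_[TC+u*lx,z]; p,Rm=tcp(lip,yaw,tip); plan(p,Rm)
    B=R.from_euler('z',yaw,degrees=True)*R.from_euler('y',tip,degrees=True)
    print([(lip+B.apply(np.array(q)-[.092,0,.033])).round(3).tolist() for q in([-.08,-.064,0],[-.08,-.064,.056],[-.04,-.064,.14])])
E
```

```text
green cap 58 [0.7007124  0.19241484 0.12106163] [0.69005459 0.18291292 0.10134134] [0.71437657 0.20429126 0.12614656]
shift [-2.5   0.88  0.77] turn [-0.    0.4  -1.12]
[[0.602, 0.21, 0.082], [0.602, 0.21, 0.138], [0.599, 0.25, 0.222]]
shift [-2.59  1.63  0.61] turn [ 2.49  0.29 -1.68]
[[0.617, 0.2, 0.128], [0.614, 0.219, 0.18], [0.605, 0.285, 0.246]]
```

Emit:
carry_out:
  moves:
    - [-0.2, 0.06, 0.05, 0, 0, 0]
    - [-0.4, 0.12, 0.11, 0, 0, 0]
    - [-0.55, 0.16, 0.15, 0, 0, 0]
    - [-0.55, 0.16, 0.15, 0, 0, 0]
    - [-0.5, 0.15, 0.14, 0, 0, 0]
    - [-0.35, 0.1, 0.1, 0, 0, 0]
    - [-0.18, 0.06, 0.05, 0, 0, 0]
    - [0, 0, 0, 0, 0.14, -0.4]
    - [0, 0, 0, 0, 0.14, -0.4]
    - [0, 0, 0, 0, 0.14, -0.4]
    - [0, 0, 0, 0, 0.14, -0.4]
    - [0, 0, 0, 0, 0, 0]

```text
time: 11.0
ee_pos: [0.5419, 0.2644, 0.2114]
eef_rot: [-0.068, 0.983, 0.173, -0.011]
ft_force: [1.4, 0.0, -3.3]
width: 0.0114
grip_force: 50.0
```

```bash
cat >> m.py <<'E'
def path(lip0,lip1,yaw0,yaw1,t0,t1,n):
    """rows from commanded start to end, from pose model"""
    p0,R0=tcp(lip0,yaw0,t0); rows=[]
    for i in range(1,n+1):
        f=i/n; p,Rm=tcp(np.array(lip0)*(1-f)+np.array(lip1)*f,yaw0+(yaw1-yaw0)*f,t0+(t1-t0)*f)
        rows.append(np.r_[R0.T@(p-p0)/.04,np.degrees(R.from_matrix(R0.T@Rm).as_rotvec())/8].round(2).tolist()); p0,R0=p,Rm
    print("rows",rows)
E
python3 - <<'E'
from m import *
basket()
c=cam("top"); cv2.imwrite("pics/t1.png",cv2.resize(c["pixels"][140:280,60:240,::-1],(720,560),interpolation=cv2.INTER_CUBIC))
u=np.array([np.cos(np.radians(TY)),np.sin(np.radians(TY))])
L=lambda x,z:np.r_[TC+u*x,z]
path(L(-.03,.115),L(-.04,.09),98,98,0,20,6)
path(L(-.04,.09),L(-.04,.075),98,98,20,54,10)
E
```

```text
t 11.0 origin [0.541 0.282 0.082] lip [0.528 0.373 0.115] lip in tray -0.03 -0.001 ypr [98.  -0.  -0.1] ft [ 1.4  0.  -3.3] q [ 0.39  0.4  -0.92  1.62 -0.02  1.16  1.25]
rows [[-0.01, 0.11, -0.01, 0.42, -0.0, 0.0], [-0.01, 0.12, -0.01, 0.42, -0.0, 0.0], [-0.01, 0.12, -0.0, 0.42, -0.0, 0.0], [-0.01, 0.13, -0.0, 0.42, -0.0, 0.0], [-0.01, 0.14, 0.0, 0.42, -0.0, 0.0], [-0.01, 0.14, 0.01, 0.42, -0.0, 0.0]]
rows [[0.0, 0.19, -0.06, 0.42, -0.0, 0.0], [0.0, 0.2, -0.06, 0.42, -0.0, 0.0], [0.0, 0.2, -0.06, 0.42, -0.0, 0.0], [0.0, 0.2, -0.06, 0.42, -0.0, 0.0], [0.0, 0.2, -0.06, 0.42, -0.0, 0.0], [0.0, 0.2, -0.06, 0.42, -0.0, 0.0], [0.0, 0.21, -0.06, 0.42, -0.0, 0.0], [0.0, 0.21, -0.06, 0.42, -0.0, 0.0], [0.0, 0.21, -0.06, 0.42, -0.0, 0.0], [0.0, 0.21, -0.07, 0.42, -0.0, 0.0]]
```

View pics/t1.png

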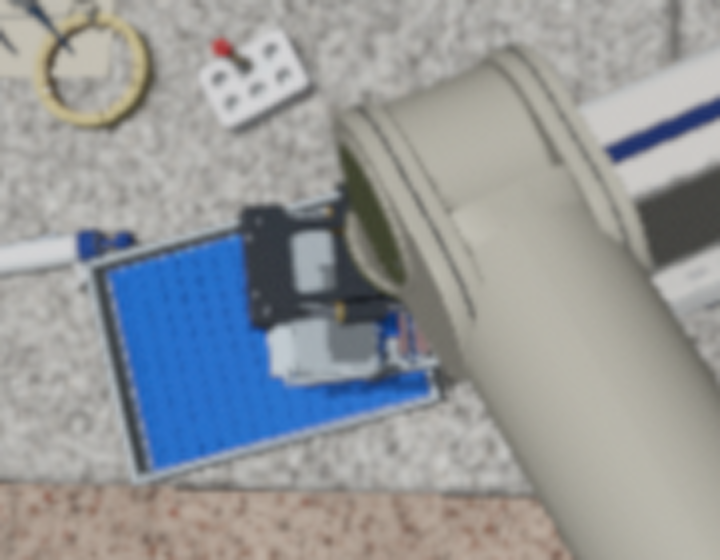

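The top view shows the lip's left edge near (272,350), centred across the tray (corners (95,265), (140,475), (435,395)). I start tipping.

Emit:
carry_out:
  moves:
    - [-0.01, 0.11, -0.01, 0.42, 0, 0]
    - [-0.01, 0.12, -0.01, 0.42, 0, 0]
    - [-0.01, 0.12, 0, 0.42, 0, 0]
    - [-0.01, 0.13, 0, 0.42, 0, 0]
    - [-0.01, 0.14, 0, 0.42, 0, 0]
    - [-0.01, 0.14, 0.01, 0.42, 0, 0]
    - [0, 0, 0, 0, 0, 0]
    - [0, 0, 0, 0, 0, 0]

```text
time: 12.05
ee_pos: [0.5399, 0.2938, 0.2177]
eef_rot: [-0.069, 0.998, -0.001, 0.001]
ft_force: [-0.6, -0.9, -4.0]
width: 0.0113
grip_force: 50.0
```

Emit:
carry_out:
  moves:
    - [0, 0.1, -0.03, 0.21, 0, 0]
    - [0, 0.1, -0.03, 0.21, 0, 0]
    - [0, 0.1, -0.03, 0.21, 0, 0]
    - [0, 0.1, -0.03, 0.21, 0, 0]
    - [0, 0.1, -0.03, 0.21, 0, 0]
    - [0, 0.1, -0.03, 0.21, 0, 0]
    - [0, 0.1, -0.03, 0.21, 0, 0]
    - [0, 0.1, -0.03, 0.21, 0, 0]
    - [0, 0.1, -0.03, 0.21, 0, 0]
    - [0, 0.1, -0.03, 0.21, 0, 0]
    - [0, 0.1, -0.03, 0.21, 0, 0]
    - [0, 0.1, -0.03, 0.21, 0, 0]
    - [0, 0.1, -0.03, 0.21, 0, 0]
    - [0, 0.1, -0.03, 0.21, 0, 0]
    - [0, 0.1, -0.03, 0.21, 0, 0]
    - [0, 0.1, -0.03, 0.21, 0, 0]
    - [0, 0.1, -0.03, 0.21, 0, 0]
    - [0, 0.1, -0.03, 0.21, 0, 0]
    - [0, 0, 0, 0, 0, 0]
    - [0, 0, 0, 0, 0, 0]

```text
time: 14.55
ee_pos: [0.5295, 0.3677, 0.2207]
eef_rot: [-0.067, 0.963, -0.262, 0.019]
ft_force: [-0.2, -0.2, -3.3]
width: 0.0116
grip_force: 50.0
```

```bash
python3 - <<'E'
from m import *
basket()
a=[]
for n,(x0,x1,y0,y1) in(("scene",(110,260,60,210)),("top",(70,220,150,300))):
    c=cam(n); a.append(cv2.resize(c["pixels"][y0:y1,x0:x1,::-1],(400,400),interpolation=cv2.INTER_CUBIC))
cv2.imwrite("pics/p1.png",np.hstack(a))
E
```

```text
t 14.55 origin [0.543 0.28  0.125] lip [0.531 0.363 0.075] lip in tray -0.04 -0.002 ypr [97.9 50.4 -0.1] ft [-0.2 -0.2 -3.3] q [-0.5   0.7  -0.65  1.16  0.72  1.84  0.63]
```

View pics/p1.png

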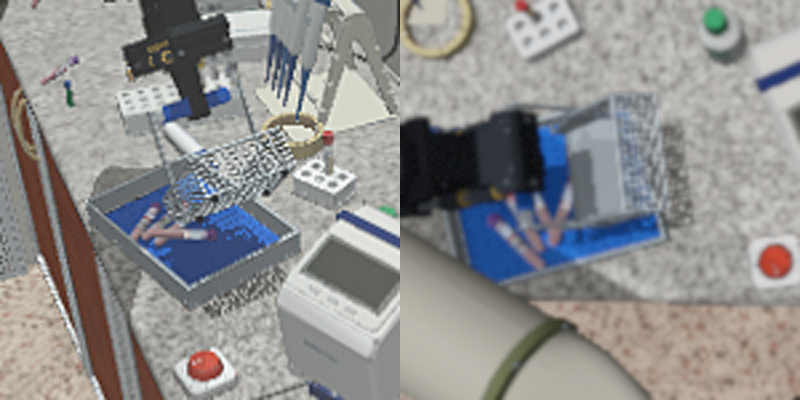

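About four tubes lie on the mat (top view near (505,235), (525,225), (545,220) and (560,210)), and the mesh looks empty. I untip while raising and then recheck.

```bash
python3 - <<'E'
from m import *
u=np.array([np.cos(np.radians(TY)),np.sin(np.radians(TY))])
L=lambda x,z:np.r_[TC+u*x,z]
path(L(-.04,.075),L(-.04,.118),98,98,50.4,20,8)
path(L(-.04,.118),L(-.05,.15),98,98,20,0,5)
E
```

```text
rows [[-0.0, -0.28, 0.01, -0.47, 0.0, -0.0], [-0.0, -0.27, 0.0, -0.47, 0.0, -0.0], [-0.0, -0.26, -0.0, -0.47, 0.0, -0.0], [-0.0, -0.25, -0.0, -0.47, 0.0, -0.0], [-0.0, -0.24, -0.01, -0.47, 0.0, -0.0], [-0.0, -0.23, -0.01, -0.47, 0.0, -0.0], [-0.0, -0.23, -0.01, -0.47, 0.0, -0.0], [-0.0, -0.22, -0.01, -0.47, 0.0, -0.0]]
rows [[-0.01, -0.27, -0.03, -0.5, 0.0, -0.0], [-0.01, -0.26, -0.03, -0.5, 0.0, -0.0], [-0.01, -0.25, -0.04, -0.5, 0.0, -0.0], [-0.01, -0.23, -0.04, -0.5, 0.0, -0.0], [-0.01, -0.22, -0.04, -0.5, 0.0, -0.0]]
```

Emit:
carry_out:
  moves:
    - [0, -0.28, 0.01, -0.47, 0, 0]
    - [0, -0.27, 0, -0.47, 0, 0]
    - [0, -0.26, 0, -0.47, 0, 0]
    - [0, -0.25, 0, -0.47, 0, 0]
    - [0, -0.24, -0.01, -0.47, 0, 0]
    - [0, -0.23, -0.01, -0.47, 0, 0]
    - [0, -0.23, -0.01, -0.47, 0, 0]
    - [0, -0.22, -0.01, -0.47, 0, 0]
    - [-0.01, -0.27, -0.03, -0.5, 0, 0]
    - [-0.01, -0.26, -0.03, -0.5, 0, 0]
    - [-0.01, -0.25, -0.04, -0.5, 0, 0]
    - [-0.01, -0.23, -0.04, -0.5, 0, 0]
    - [-0.01, -0.22, -0.04, -0.5, 0, 0]
    - [0, 0, 0, 0, 0, 0]

```text
time: 16.4
ee_pos: [0.5494, 0.2419, 0.2464]
eef_rot: [-0.066, 0.983, 0.169, -0.011]
ft_force: [1.7, -0.1, -2.9]
width: 0.0115
grip_force: 50.0
```

```bash
python3 - <<'E'
from m import *
basket()
a=[]
for n,(x0,x1,y0,y1) in(("scene",(110,260,60,210)),("top",(70,220,150,300))):
    c=cam(n); a.append(cv2.resize(c["pixels"][y0:y1,x0:x1,::-1],(400,400),interpolation=cv2.INTER_CUBIC))
cv2.imwrite("pics/p2.png",np.hstack(a))
u=np.array([np.cos(np.radians(TY)),np.sin(np.radians(TY))])
p,Rm=tcp(np.array([.44,.335,.15]),84.5,0); plan(p,Rm)
E
```

```text
t 16.4 origin [0.548 0.258 0.117] lip [0.536 0.349 0.149] lip in tray -0.054 -0.002 ypr [97.8  0.5 -0.1] ft [ 1.7 -0.1 -2.9] q [ 0.42  0.37 -0.9   1.56 -0.04  1.24  1.28]
shift [ 3.03 -0.05 -0.  ] turn [-0.05 -0.55  1.6 ]
```

View pics/p2.png

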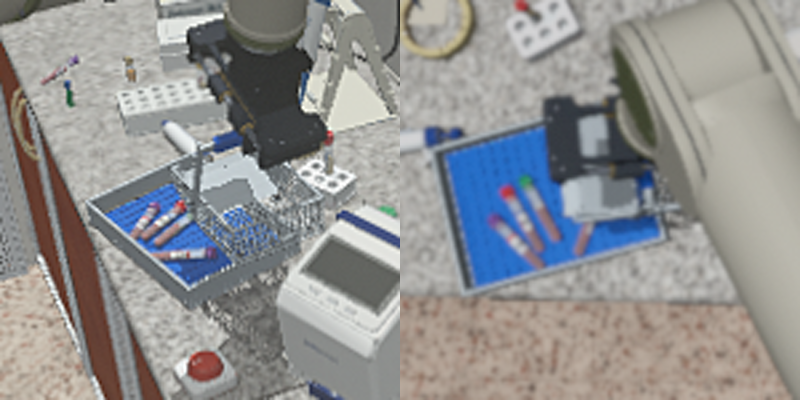

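All four tubes lie on the mat (top half: purple (512,240), red (522,215), green (540,205), fourth (585,235)), and the basket is empty. I carry it back.

Emit:
carry_out:
  moves:
    - [0, 0, 0, 0, -0.14, 0.4]
    - [0, 0, 0, -0.02, -0.14, 0.4]
    - [0, 0, 0, -0.03, -0.14, 0.4]
    - [0, 0, 0, 0, -0.13, 0.4]
    - [0.25, 0.06, 0, 0, 0, 0]
    - [0.5, 0.12, 0.03, 0, 0, 0]
    - [0.6, 0.14, 0.05, 0, 0, 0]
    - [0.6, 0.14, 0.05, 0, 0, 0]
    - [0.5, 0.1, 0.05, 0, 0, 0]
    - [0.4, 0.1, 0.04, 0, 0, 0]
    - [0.1, 0.03, 0.01, 0, 0, 0]
    - [0, 0, 0, 0, 0, 0]

```text
time: 18.0
ee_pos: [0.4338, 0.2859, 0.2482]
eef_rot: [0.047, 0.984, 0.173, 0.008]
ft_force: [0.3, -0.4, -3.3]
width: 0.0109
grip_force: 50.0
```

```bash
python3 - <<'E'
from m import *
basket()
Rm=R.from_quat(g["q"]).as_matrix(); s=read_state()
plan(np.r_[.43,g["p"][1],s["ee_pos"][2]],Rm)
E
```

```text
t 18.0 origin [0.436 0.303 0.119] lip [0.445 0.395 0.152] lip in tray 0.014 0.073 ypr [84.6 -0.   0. ] ft [ 0.3 -0.4 -3.3] q [ 0.49  0.01 -0.96  1.86 -0.32  1.11  1.12]
shift [-0.92 -9.97 -3.63] turn [ 0.01 -0.    0.01]
```

Emit:
carry_out:
  moves:
    - [-0.03, -0.3, -0.11, 0, 0, 0]
    - [-0.05, -0.5, -0.18, 0, 0, 0]
    - [-0.06, -0.65, -0.24, 0, 0, 0]
    - [-0.06, -0.65, -0.24, 0, 0, 0]
    - [-0.06, -0.65, -0.24, 0, 0, 0]
    - [-0.06, -0.65, -0.24, 0, 0, 0]
    - [-0.06, -0.65, -0.24, 0, 0, 0]
    - [-0.06, -0.65, -0.24, 0, 0, 0]
    - [-0.06, -0.65, -0.24, 0, 0, 0]
    - [-0.06, -0.65, -0.24, 0, 0, 0]
    - [-0.06, -0.65, -0.24, 0, 0, 0]
    - [-0.06, -0.65, -0.24, 0, 0, 0]
    - [-0.06, -0.65, -0.24, 0, 0, 0]
    - [-0.06, -0.65, -0.24, 0, 0, 0]
    - [-0.06, -0.65, -0.24, 0, 0, 0]
    - [-0.05, -0.5, -0.18, 0, 0, 0]
    - [-0.02, -0.22, -0.08, 0, 0, 0]
    - [0, 0, 0, 0, 0, 0]
    - [0, 0, 0, 0, 0, 0]

```text
time: 20.38
ee_pos: [0.43, -0.14, 0.2493]
eef_rot: [0.047, 0.984, 0.174, 0.008]
ft_force: [0.4, 0.1, -2.4]
width: 0.0119
grip_force: 50.0
```

```bash
python3 - <<'E'
from m import *
basket()
Rm=R.from_quat(g["q"]).as_matrix(); s=read_state()
plan(np.r_[g["p"][:2],s["ee_pos"][2]],Rm); plan(g["p"]+[0,0,.02],Rm); plan(g["p"],Rm); print(s["ee_pos"],g["p"])
E
```

```text
t 20.375 origin [ 0.432 -0.123  0.12 ] lip [ 0.441 -0.031  0.153] lip in tray -0.396 0.191 ypr [84.6 -0.1  0.1] ft [ 0.4  0.1 -2.4] q [ 0.9   0.07 -0.46  1.79 -0.3   1.41  1.98]
shift [-0.98  0.09  0.03] turn [ 0.01 -0.01  0.01]
shift [-0.98 -0.74  2.3 ] turn [ 0.01 -0.01  0.01]
shift [-0.98 -0.91  2.77] turn [ 0.01 -0.01  0.01]
[ 0.43001516 -0.13997149  0.249315  ] [ 0.46939288 -0.14003226  0.13249445]
```

Emit:
carry_out:
  moves:
    - [-0.25, 0.02, 0.01, 0, 0, 0]
    - [-0.48, 0.04, 0.01, 0, 0, 0]
    - [-0.25, 0.03, 0.01, 0, 0, 0]
    - [0, 0, 0, 0, 0, 0]
    - [0, -0.08, 0.22, 0, 0, 0]
    - [0, -0.15, 0.41, 0, 0, 0]
    - [0, -0.15, 0.41, 0, 0, 0]
    - [0, -0.15, 0.41, 0, 0, 0]
    - [0, -0.15, 0.41, 0, 0, 0]
    - [0, -0.15, 0.41, 0, 0, 0]
    - [0, 0, 0, 0, 0, 0]
    - [0, 0, 0, 0, 0, 0]

```text
time: 21.88
ee_pos: [0.4694, -0.1411, 0.153]
eef_rot: [0.048, 0.984, 0.174, 0.008]
ft_force: [0.2, -0.3, -2.3]
width: 0.0116
grip_force: 50.0
```

```bash
python3 - <<'E'
from m import *
basket()
Rm=R.from_quat(g["q"]).as_matrix(); plan(g["p"],Rm)
a=[]
for n,b in(("scene",(170,330,180,300)),("top",(230,350,180,270))):
    c=cam(n); x0,x1,y0,y1=b; a.append(cv2.resize(c["pixels"][y0:y1,x0:x1,::-1],(400,300),interpolation=cv2.INTER_CUBIC))
cv2.imwrite("pics/d.png",np.hstack(a))
E
```

```text
t 21.875 origin [ 0.472 -0.124  0.024] lip [ 0.481 -0.032  0.057] lip in tray -0.407 0.153 ypr [84.5 -0.1  0. ] ft [ 0.2 -0.3 -2.3] q [ 0.85  0.24 -0.47  1.83 -0.24  1.21  1.95]
shift [ 0.   -0.15  0.49] turn [ 0.01 -0.    0.  ]
```

View pics/d.png

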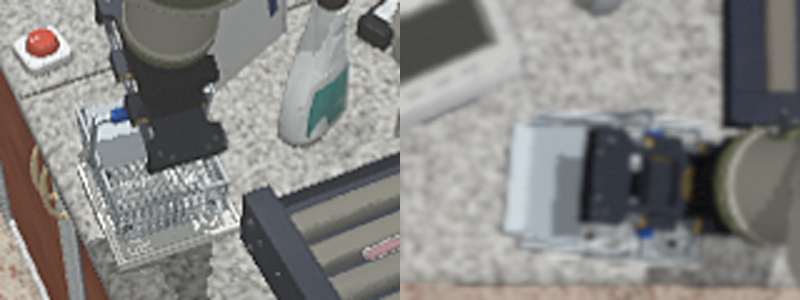

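The basket is empty and sits square above the drip tray, 20 mm up. I lower it and release.

Emit:
carry_out:
  moves:
    - [0, -0.04, 0.12, 0, 0, 0]
    - [0, -0.04, 0.12, 0, 0, 0]
    - [0, -0.04, 0.12, 0, 0, 0]
    - [0, -0.03, 0.1, 0, 0, 0]
    - [0, 0, 0.02, 0, 0, 0]
    - [0, 0, 0, 0, 0, 0]
    - [0, 0, 0, 0, 0, 0]

```text
time: 22.85
ee_pos: [0.4692, -0.1401, 0.1327]
eef_rot: [0.048, 0.984, 0.174, 0.008]
ft_force: [-1.5, -0.4, -0.9]
width: 0.0116
grip_force: 50.0
```

Emit:
carry_out:
  moves:
    - [0, 0, 0, 0, 0, 0]
    - [0, 0, 0, 0, 0, 0]
    - [0, 0, 0, 0, 0, 0]
    - [0, 0, 0, 0, 0, 0]
    - [0, 0, 0, 0, 0, 0]
  fingers: 60

```text
time: 23.48
ee_pos: [0.4692, -0.1401, 0.1325]
eef_rot: [0.048, 0.984, 0.174, 0.008]
ft_force: [0.2, 0.2, 0.2]
width: 0.0535
grip_force: 0.0
```

Emit:
carry_out:
  moves:
    - [0, 0, -0.2, 0, 0, 0]
    - [0, 0, -0.4, 0, 0, 0]
    - [0, 0, -0.6, 0, 0, 0]
    - [0, 0, -0.6, 0, 0, 0]
    - [0, 0, -0.6, 0, 0, 0]
    - [0, 0, -0.6, 0, 0, 0]
    - [0, 0, -0.6, 0, 0, 0]
    - [0, 0, -0.6, 0, 0, 0]
    - [0, -0.6, -0.6, 0, 0, 0]
    - [0, -0.6, -0.6, 0, 0, 0]
    - [0, -0.6, -0.6, 0, 0, 0]
    - [0, -0.6, -0.6, 0, 0, 0]
    - [0, -0.6, -0.3, 0, 0, 0]
    - [0, 0, 0, 0, 0, 0]
    - [0, 0, 0, 0, 0, 0]

```text
time: 25.35
ee_pos: [0.4496, -0.3458, 0.3512]
eef_rot: [0.047, 0.984, 0.174, 0.008]
ft_force: [0.6, 0.9, 0.4]
width: 0.0603
grip_force: 0.0
```

```bash
python3 - <<'E'
from m import *
blue=((100,120,60),(125,255,255))
c=cam("top"); T=lines("top",(285,325,212,262),*blue,c=c); v,u=np.nonzero(T[3]); print(T[3].sum(),u.mean(),v.mean(),"start 145 302.5 235.1"); print(np.nanmedian(T[1][T[3]],0))
c2=cam("scene"); S=lines("scene",(200,260,215,240),*blue,c=c2); v,u=np.nonzero(S[3]); print(S[3].sum(),u.mean(),v.mean(),"start 172 230.6 226.8")
cv2.imwrite("pics/e.png",np.hstack([cv2.resize(c["pixels"][160:285,60:340,::-1],(780,350),interpolation=cv2.INTER_CUBIC)]))
print(read_state()["time"],read_state()["joint_vel"].round(3))
E
```

```text
133 302.65413533834584 235.70676691729324 start 145 302.5 235.1
[ 0.46867404 -0.14180065  0.14622157]
175 230.73142857142858 226.92 start 172 230.6 226.8
25.45 [-0.003  0.    -0.     0.     0.002 -0.     0.001]
```

View pics/e.png

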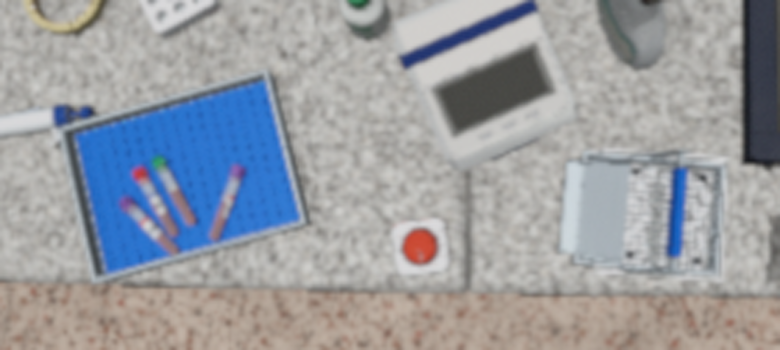

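The view shows all four tubes in the tray (purple (150,225), red (155,200), green (175,190), purple (228,205)). The basket is back in its seat, with the bar at (678,212).

```bash
python3 -c "
from bench import r
print(r.close_job())"
```

```text
the job is handed in; nothing more can be done
None
```

The job is handed in: all four tubes lie in the steel tray, and the empty basket stands upright back in its drip tray with the gripper clear; the verdict was not shown.

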